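# Bed two turned wooden balls in the moulded packing insert

## Task

Two turned wooden balls, one large and one small, lie loose on the packing bench and could roll off. Set each ball into the dimple of its own size in the moulded insert, so that it lies still there and no longer rolls. Put them in with care: do not drop them.

Things in the scene. Friction and masses are not known exactly. Their poses are not given: they have to be found in the camera images.
- large_ball_center (a point): centre of the large plain wooden ball, diameter 60 mm, about 75 g; it lies loose on the bench (centre 30 mm above it) and rolls when pushed. Its axes mean nothing.
- small_ball_center (a point): centre of the small plain wooden ball, diameter 42 mm, about 30 g; it lies loose on the bench (centre 21 mm above it) and rolls when pushed. Its axes mean nothing.
- large_dimple (a point): lowest point (14 mm above the bench) of the larger of 2 dimples in the grey-brown moulded insert, a flat plate 204x92x6 mm (edge beads to 8 mm) fixed to the bench at any yaw. Bowl of the large ball's curvature, 9 mm deep, mouth 43 mm, in a raised cup (rim 23 mm above bench, 48 mm across, foot 62 mm). Ball home: its centre 30 mm above this point. z up; x along the plate, away from the small dimple.
- small_dimple (a point): lowest point (14 mm above the bench) of the smaller dimple of the same insert, 110 mm from the large one along the plate. A bowl of the small ball's curvature, 6 mm deep, mouth 30 mm, in a raised cup (rim 20 mm above bench, 35 mm across, foot 50 mm). Ball home: its centre 21 mm above this point. z up; x along the plate, towards the large dimple.
There are look-alikes about, which are no part of the job. What is shaped like the part that bears large_ball_center but pink or purple is not meant.

How it is judged:
At the end, for the whole second after the job is handed in: The large ball rests in the large dimple and the small ball in the small dimple: each centre within 10 mm sideways of the dimple's middle and no more than 5 mm higher than when fully home, both released and at rest (under 30 mm/s) (horizontal distance between large_ball_center and large_dimple below 0.01 m and z of large_ball_center in the frame of large_dimple below 0.035 m and horizontal distance between small_ball_center and small_dimple below 0.01 m and z of small_ball_center in the frame of small_dimple below 0.026 m and linear speed of each of large_ball, small_ball below 0.03 m/s); the robot touches nothing.
It fails at once if the large ball was dropped (let fall more than about 2 cm) or sent flying (linear speed of large_ball above 0.65 m/s and contact force between the fingers and large_ball below 0.05 N).
It fails at once if the small ball was dropped (let fall more than about 2 cm) or sent flying (linear speed of small_ball above 0.65 m/s and contact force between the fingers and small_ball below 0.05 N).
It also fails if it takes over 61 s, if anything falls off the work surface, if the arm or the gripper's body presses on something with over 40 N, if the wrist force passes 120 N, or if a joint passes its speed limit or range.

## Robot

A 6-joint arm with a two-finger parallel gripper is mounted at the origin on the work surface; the furniture and walls round the work are solid. World frame = base frame: x ahead of the robot, y to its left, z up, the work surface at z = 0. Lengths are in m, angles in rad, forces in N, time in s.
With the tool pointing down it reaches from about 0.35 to 0.775 m from the base axis. Payload 7.3 kg.
Tool frame: the origin (TCP) lies at the very end of the fingers, on their centre line; the grasp point (between the pads) lies 19 mm behind it (pinch_z is the distance from the TCP to the grasp point, in m); z points along the fingers, y is the line along which they close (so a half turn about z gives the same grasp; the last joint's range is limited). The gripper opens to 92 mm and grips with 3 to 60 N. Pads are 19 mm wide; open, the fingers measure 130 mm over their backs; the gripper's body (75 mm by 190 mm) begins 47 mm behind the grasp point.
Start: joints at [-1.428, 0.342, 1.524, -0, 1.275, -0.146], TCP at [0.15, -0.503, 0.192] pointing down, gripper open.
Joint ranges: [-2.53, 2.53], [-0.77, 2.02], [0.04, 2.7], [-1, 4.14], [0.28, 2.66], [-3.11, 3.11]. Speed limits (rad/s): [2.57, 2.57, 3.14, 3.14, 3.14, 3.14].

## Interface

Orientations are given as [roll, pitch, yaw] about the fixed x, y, z axes, in that order (R = Rz(yaw) Ry(pitch) Rx(roll)).
In Python, from cell import * gives the robot as it stands.
- The arm moves only by the tool arm_command, never from a script. Its arguments are lists of equal length, an entry for each row: "fingers": the gripper command: -1 is fully open, 1 is shut, values between are in proportion; "travel": the shift along the tool's x, y, z in m, a list of three; "dr": the turn, a rotation vector about the tool's x, y, z in degrees, a list of three. In form: {"fingers": [fingers, ...], "travel": [[x, y, z], ...], "dr": [[wx, wy, wz], ...]}. A call has 1 to 8 rows; each row is the pose to reach, as a shift and turn from the pose commanded when the call began, along the tool's axes at that moment; what a row does not reach only later rows make up. A row lasts 1/12 s, in which the tool goes at most 41.7 mm and 7.16 degrees, less where a joint would pass 70% of its speed; a pose out of reach is approached as far as the arm can. A call with a gripper value outside its range is refused whole. The fingers move at their own pace and stop on an object; "squeeze" is the grip in N (left out, the last holds). Time passes only in rows, so rows that repeat a pose let the fingers close. It gives the time, the measured TCP pose, the force, the opening and the grip force at its end, in the units of the state.
- observe(): the state, without advancing time (a new reading comes with each control period).
- read_camera(name): name is "scene" or "top" or "wrist"; returns a dict with "color" (420x560x3 uint8, blue, green, red), "z_map" (420x560 float32, m along the optical axis (not along the pixel's ray), 0 where there is no reading), "fx", "fy", "cx", "cy" (pixels), "k1" (the pictures are not rectified: a ray, as slopes to the right and down, at radius r is drawn at 1 + k1 r^2 times it, then the intrinsics apply), "R" (3x3) and "t" (3): a world point X has camera coordinates R X + t. Camera axes: x right, y down, z forward; pixel columns grow to the right and rows downward; lengths in m; the calibration is good to about 2 mm. A picture is of the moment at which its call begins.
- hand_in(): hands the job in; it is judged then, once.
The state is a dict: "time": time; "qpos": joint angles; "qvel": joint speeds; "joint_efforts": joint torques, N m; "tool_pos": TCP position; "tool_rot": TCP orientation; "contact_force": force on the tool from outside, world axes, zero at the start; "torque": the same for the moment, N m; "opening": finger opening in m; "grip_force": force on a finger pad.
Only numpy, scipy, OpenCV 4.12 (cv2) and the standard library are available. Lean on these libraries where they do the work, as an engineer would, in place of code of your own. Each camera call takes 0.05 s, during which the arm holds its last target. There are 200 camera calls.

## Working session

There is one attempt and no reset: what is moved stays moved. The work goes in short steps, Python scripts to look and compute and a tool call to move; the robot and the scene stay as the last step left them, time stands still between calls to the robot, and variables do not carry over. Pictures are saved under pics/ and viewed, at most 10 in all, crops included, and the job is handed in when it is done.

Besides the shell and the picture viewer there is one more tool, called after "Call:" by a JSON object that holds its "op" and its "data", one argument or row to a line. arm_command: Moves the arm, as the interface text tells. Its arguments: {"type":"object","properties":{"fingers":{"type":"array","items":{"type":"number"}},"travel":{"type":"array","items":{"type":"array","items":{"type":"number"}}},"dr":{"type":"array","items":{"type":"array","items":{"type":"number"}}},"squeeze":{"type":"number"}},"required":["fingers","travel","dr"]}

```bash
ls; mkdir -p pics; python3 - <<'E'
from cell import *
import cv2,numpy as np
s=observe();print(s['time'],s['tool_pos'],s['tool_rot'],s['opening'])
for n in ("scene","top"):
    c=read_camera(n);cv2.imwrite(f"pics/{n}0.png",c["color"]);np.savez(f"{n}0.npz",**c)
    print(n,c['fx'],c['k1'],c['t'],-c['R'].T@c['t'])
E
```

```text
pics
0.0 [ 0.14947073 -0.50279511  0.19175403] [-3.14009410e+00 -2.22778772e-04  2.88799148e-01] 0.09175575609947079
scene 379.00080064835106 -0.10827504416436083 [0.41841148 0.23678383 0.61371758] [0.00535055 0.53502524 0.56701269]
top 415.24950906891854 0.0029317442070018705 [0.11800912 0.53411516 0.9826918 ] [0.48700261 0.13842658 1.00426833]
```

View pics/scene0.png

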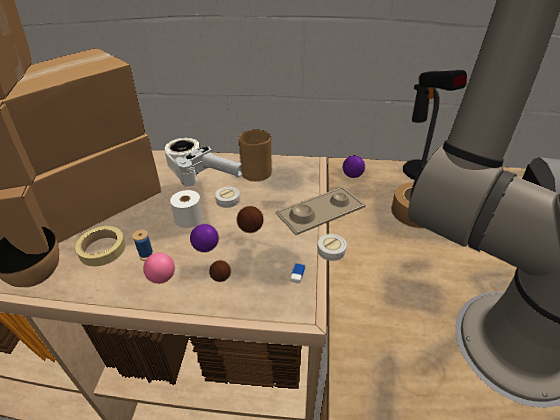

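View pics/top0.png

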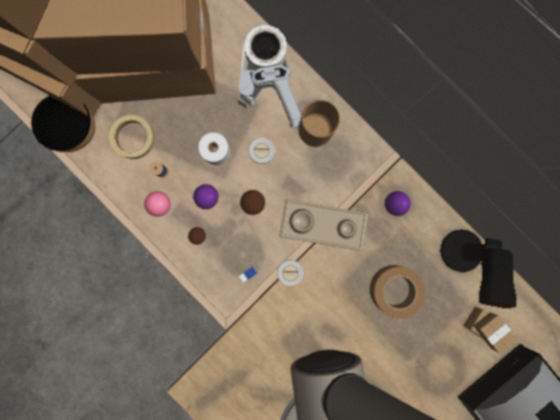

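Large brown ball is at top (252,202) and the small brown one at (197,236). The purple balls (206,196), (397,203) and the pink one (157,204) are decoys, excluded by colour. The insert's large cup is at (302,220) and its small cup at (346,229). Next I'll measure and make a confirming crop.

```bash
cat > h.py <<'E'
import numpy as np,cv2
def ray(c,u,v):
    p=np.array([(u-c['cx'])/c['fx'],(v-c['cy'])/c['fy']]);q=p.copy()
    for _ in range(20): q=p/(1+c['k1']*(q@q))
    d=c['R'].T@np.array([q[0],q[1],1.]);return -c['R'].T@c['t'],d
def onz(c,u,v,z):
    o,d=ray(c,u,v);return o+d*(z-o[2])/d[2]
def atdepth(c,u,v):
    o,d=ray(c,u,v);z=np.median(c['z_map'][int(v)-1:int(v)+2,int(u)-1:int(u)+2]);return o+d*z
def tri(a,b):
    (o1,d1),(o2,d2)=a,b
    A=np.stack([d1,-d2],1);s=np.linalg.lstsq(A,o2-o1,rcond=None)[0]
    p,q=o1+s[0]*d1,o2+s[1]*d2;return (p+q)/2,np.linalg.norm(p-q)
def brown(c,u,v,r=22):
    "centroid of the dark brown blob near u,v"
    h=cv2.cvtColor(c['color'],cv2.COLOR_BGR2HSV)
    b,g,rr=[c['color'][...,i].astype(int) for i in range(3)]
    m=((rr<125)&(rr-b>12)&(rr-g>8)&(g>=b-2)&(h[...,1]>100)).astype(np.uint8)
    k=np.zeros_like(m);cv2.circle(k,(int(u),int(v)),r,1,-1);m&=k
    n,l,s,ce=cv2.connectedComponentsWithStats(m)
    i=1+np.argmax(s[1:,4]);
    cn=cv2.findContours((l==i).astype(np.uint8),cv2.RETR_EXTERNAL,cv2.CHAIN_APPROX_NONE)[0][0]
    (x,y),R=cv2.minEnclosingCircle(cv2.convexHull(cn))
    return ce[i],(x,y),R,s[i,4]
E
python3 - <<'E'
from h import *
t=dict(np.load('top0.npz'));s=dict(np.load('scene0.npz'))
for n,a,b in(("large",(252,202),(250,219)),("small",(197,236),(220,271))):
    A=brown(t,*a);B=brown(s,*b);print(n,A,B)
    print(tri(ray(t,*A[0]),ray(s,*B[0])),atdepth(t,*A[0]))
    for z in(.03,.021):print(onz(t,*A[0],z))
for p in((302,220),(346,229),(324,224),(270,250),(240,220),(380,240),(300,255),(330,275),(230,300)):print(p,atdepth(t,*p))
x=t['color'][170:270,170:390];cv2.imwrite('pics/crop.png',cv2.resize(x,None,fx=3.5,fy=3.5,interpolation=cv2.INTER_CUBIC))
E
```

```text
large (array([252.48786408, 201.89805825]), (252.3085174560547, 201.94680786132812), 11.552580833435059, np.int32(412)) (array([249.61870504, 219.04316547]), (249.6904754638672, 219.07142639160156), 13.345542907714844, np.int32(556))
(array([0.54531586, 0.17911813, 0.02784326]), np.float64(0.0033556724054337426)) [0.54249681 0.17651942 0.05881141]
[0.54418792 0.17768024 0.03      ]
[0.54471618 0.17804286 0.021     ]
small (array([196.65, 235.48]), (196.5, 235.5), 7.905794143676758, np.int32(200)) (array([219.48739496, 270.66106443]), (219.5, 270.75), 10.854247093200684, np.int32(357))
(array([0.46517478, 0.31021579, 0.01944352]), np.float64(0.0030621776069795444)) [0.46483782 0.30511823 0.04141323]
[0.46457509 0.30709411 0.03      ]
[0.46436791 0.30865222 0.021     ]
(302, 220) [0.5028509  0.05984351 0.01435161]
(346, 229) [ 0.48219054 -0.04542094  0.01435176]
(324, 224) [0.49377674 0.00604981 0.00544026]
(270, 250) [4.30248739e-01 1.35558287e-01 3.06172788e-04]
(240, 220) [ 0.5019273   0.20861824 -0.00068615]
(380, 240) [ 0.45615454 -0.13043857  0.00080147]
(300, 255) [ 0.41866473  0.06310751 -0.00050768]
(330, 275) [ 0.37127827 -0.00931738  0.0005733 ]
(230, 300) [0.31091314 0.23001346 0.00248548]
```

View pics/crop.png

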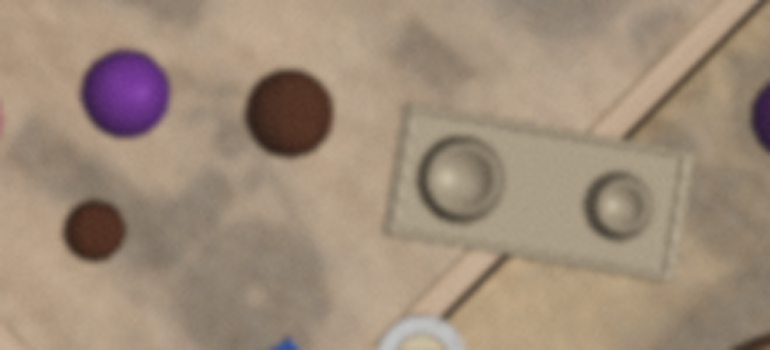

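```bash
python3 - <<'E'
from h import *
t=dict(np.load('top0.npz'))
for p in((206,196),(397,203),(157,204),(158,170),(213,140),(335,123),(308,125),(497,270),(500,245),(500,295),(460,250),(395,270),(490,330),(520,370),(290,272)):print(p,atdepth(t,*p).round(3))
a=np.array([.545,.178])-[.1495,-.5028];y=.2888;c,s=np.cos(y),np.sin(y)
print(a@[c,s],a@[s,-c])
E
```

```text
(206, 196) [0.555 0.282 0.059]
(397, 203) [ 0.543 -0.154  0.06 ]
(157, 204) [0.536 0.393 0.058]
(158, 170) [0.613 0.392 0.06 ]
(213, 140) [0.683 0.268 0.06 ]
(335, 123) [ 0.722 -0.009  0.076]
(308, 125) [0.733 0.046 0.009]
(497, 270) [ 0.416 -0.248  0.302]
(500, 245) [ 0.457 -0.278  0.26 ]
(500, 295) [ 0.377 -0.244  0.318]
(460, 250) [ 0.435 -0.315  0.023]
(395, 270) [ 0.389 -0.152  0.048]
(490, 330) [ 0.261 -0.354  0.078]
(520, 370) [ 0.175 -0.417  0.082]
(290, 272) [0.38  0.088 0.023]
0.5730141807450576 -0.5399663310476596
```

The drill stands 0.32 m tall near (0.38,-0.25), next to the straight path, so I'll rise first and cross above it.

Call:
{"op": "arm_command", "data": {
  "fingers": [-1, -1, -1, -1, -1, -1, -1, -1],
  "travel": [
    [0, 0, -0.04],
    [0, 0, -0.08],
    [0, 0, -0.12],
    [0, 0, -0.16],
    [0, 0, -0.2],
    [0, 0, -0.2],
    [0.03, -0.028, -0.2],
    [0.06, -0.056, -0.2]
  ],
  "dr": [
    [0, 0, 0],
    [0, 0, 0],
    [0, 0, 0],
    [0, 0, 0],
    [0, 0, 0],
    [0, 0, 0],
    [0, 0, 0],
    [0, 0, 0]
  ]
}}

```text
time: 0.77
tool_pos: [0.1908, -0.4326, 0.3912]
tool_rot: [-3.14, -0.0, 0.286]
contact_force: [2.1, 0.7, 0.1]
opening: 0.0919
grip_force: 0.0
```

Call:
{"op": "arm_command", "data": {
  "fingers": [-1, -1, -1, -1, -1, -1, -1, -1],
  "travel": [
    [0.028, -0.027, 0],
    [0.056, -0.054, 0],
    [0.084, -0.081, 0],
    [0.112, -0.108, 0],
    [0.14, -0.135, 0],
    [0.168, -0.162, 0],
    [0.196, -0.189, 0],
    [0.224, -0.216, 0]
  ],
  "dr": [
    [0, 0, 0],
    [0, 0, 0],
    [0, 0, 0],
    [0, 0, 0],
    [0, 0, 0],
    [0, 0, 0],
    [0, 0, 0],
    [0, 0, 0]
  ]
}}

```text
time: 1.43
tool_pos: [0.3446, -0.1597, 0.3923]
tool_rot: [-3.142, 0.0, 0.288]
contact_force: [1.1, -0.2, -0.2]
opening: 0.092
grip_force: 0.0
```

Call:
{"op": "arm_command", "data": {
  "fingers": [-1, -1, -1, -1, -1, -1, -1, -1],
  "travel": [
    [0.028, -0.027, 0],
    [0.056, -0.054, 0],
    [0.084, -0.081, 0],
    [0.112, -0.108, 0],
    [0.14, -0.135, 0],
    [0.168, -0.162, 0],
    [0.196, -0.189, 0],
    [0.224, -0.216, 0]
  ],
  "dr": [
    [0, 0, -7],
    [0, 0, -14],
    [0, 0, -21],
    [0, 0, -28],
    [0, 0, -35],
    [0, 0, -42],
    [0, 0, -49],
    [0, 0, -56]
  ]
}}

```text
time: 2.1
tool_pos: [0.4979, 0.1113, 0.392]
tool_rot: [-3.141, 0.0, 1.273]
contact_force: [1.9, -0.4, 1.0]
opening: 0.0922
grip_force: 0.0
```

```bash
python3 - <<'E'
from cell import *
from h import *
c=read_camera('wrist');np.savez('w1.npz',**c);cv2.imwrite('pics/w1.png',c['color'])
s=observe();print(s['time'],s['tool_pos'],s['tool_rot'],-c['R'].T@c['t'],c['fx'],c['k1'])
E
```

```text
2.15 [0.50001149 0.11653023 0.39029688] [-3.13873011e+00 -2.87110073e-03  1.28446514e+00] [0.52215117 0.19001839 0.58440293] 314.8958617573456 0.004607783413465629
```

View pics/w1.png

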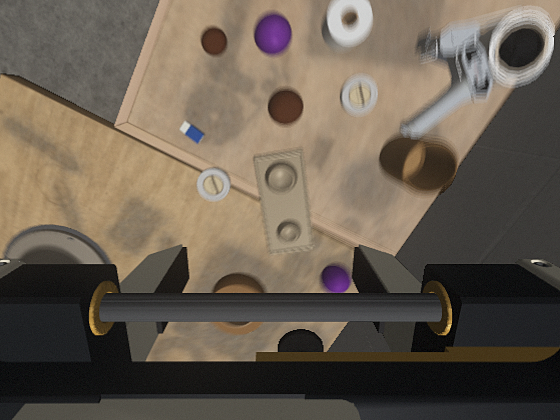

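```bash
cat >> h.py <<'E'
def cups(c,boxes,lo=.0125):
    "fit raised-cup points (depth) : centre of the raised ring"
    out=[]
    for (u,v,r) in boxes:
        P=[]
        for y in range(v-r,v+r+1):
            for x in range(u-r,u+r+1):
                o,d=ray(c,x,y);p=o+d*c['z_map'][y,x]
                P.append([*p,x,y])
        P=np.array(P);k=(P[:,2]>lo)&(P[:,2]<.04);Q=P[k]
        (cx,cy),R=cv2.minEnclosingCircle(Q[:,:2].astype(np.float32))
        out.append((cx,cy,R,Q[:,:2].mean(0),Q[:,2].max(),k.sum()))
    return out
E
python3 - <<'E'
from h import *
w=dict(np.load('w1.npz'));t=dict(np.load('top0.npz'))
for n,a,z in(("large",(285,106),.03),("small",(214,41),.021)):
    A=brown(w,*a);print(n,A,onz(w,*A[0],z),onz(w,*A[1],z))
for c,b in((w,[(281,178,17),(288,231,13)]),(t,[(302,220,15),(346,229,12)])):
    r=cups(c,b)
    for q in r:print(q)
    d=r[0][3]-r[1][3];print(np.linalg.norm(d),np.degrees(np.arctan2(d[1],d[0])))
E
```

```text
large (array([285.25612472, 106.65478842]), (285.1235656738281, 106.34030151367188), 17.203908920288086, np.int32(898)) [0.54665119 0.18412175 0.03      ] [0.54657828 0.1846684  0.03      ]
small (array([213.62003781,  40.92249527]), (213.64083862304688, 40.85211181640625), 13.357962608337402, np.int32(529)) [0.4649615  0.31408024 0.021     ] [0.46502838 0.31416575 0.021     ]
(0.5036916732788086, 0.06350703537464142, 0.02868262492120266, array([0.50359254, 0.06444355]), np.float64(0.02500803071183577), np.int64(711))
(0.4858452379703522, -0.04533814638853073, 0.021300198510289192, array([ 0.48634697, -0.04401829]), np.float64(0.023713194954349093), np.int64(335))
0.10982431457382423 80.9655270082022
(0.5005021095275879, 0.0621386356651783, 0.02912764810025692, array([0.50032833, 0.06261623]), np.float64(0.026667270410890898), np.int64(429))
(0.4826183319091797, -0.045473016798496246, 0.022450990974903107, array([ 0.4826016 , -0.04539966]), np.float64(0.02465641494194093), np.int64(253))
0.10946081306364526 80.6801345756055
```

Call:
{"op": "arm_command", "data": {
  "fingers": [-1, -1, -1, -1, -1, -1],
  "travel": [
    [0, 0.01, 0.04],
    [0, 0.02, 0.08],
    [0, 0.025, 0.11],
    [0, 0.025, 0.11],
    [0, 0.025, 0.11],
    [0, 0.025, 0.11]
  ],
  "dr": [
    [0, 0, -5],
    [0, 0, -8],
    [0, 0, -8],
    [0, 0, -8],
    [0, 0, -8],
    [0, 0, -8]
  ]
}}

```text
time: 2.65
tool_pos: [0.5221, 0.1018, 0.2845]
tool_rot: [3.139, -0.001, 1.405]
contact_force: [-0.8, 1.3, 0.6]
opening: 0.092
grip_force: 0.0
```

```bash
python3 - <<'E'
from cell import *
from h import *
s=observe();w=read_camera('wrist');np.savez('w2.npz',**w)
print(s['tool_pos'],s['tool_rot'])
def px(X):
    q=w['R']@np.array(X)+w['t'];return q[0]/q[2]*w['fx']+w['cx'],q[1]/q[2]*w['fy']+w['cy']
for n,X,z in(("large",(.546,.18,.03),.03),("small",(.465,.312,.021),.021)):
    a=px(X);print(n,a)
    try: A=brown(w,*a,r=35);print(A,onz(w,*A[0],z))
    except Exception as e:print(e)
b=[(*map(round,px(X)),r) for X,r in(((.502,.063,.02),24),((.484,-.045,.02),19))]
print(b)
for q in b:
    try:print(cups(w,[q]))
    except Exception as e:print(e)
E
```

```text
[0.52205283 0.10175302 0.28447554] [ 3.13890127e+00 -6.16189873e-04  1.40531338e+00]
large (np.float64(277.51496298438195), np.float64(108.83746019706241))
(array([277.19371392, 108.15907633]), (277.4541931152344, 108.22518920898438), 22.906753540039062, np.int32(1559)) [0.54569412 0.18087935 0.03      ]
small (np.float64(198.07453244984896), np.float64(12.216101501317581))
(array([198.5420023 ,  14.00805524]), (197.0, 14.0), 18.43918800354004, np.int32(869)) [0.46520301 0.30951188 0.021     ]
[(261, 194, 24), (261, 260, 19)]
[(0.5031514167785645, 0.06317171454429626, 0.028614521026611328, array([0.50382442, 0.06480233]), np.float64(0.025266781979142727), np.int64(1032))]
[(0.4859206974506378, -0.0448513925075531, 0.021309657022356987, array([ 0.4864014, -0.0433006]), np.float64(0.02201429925526388), np.int64(480))]
```

Call:
{"op": "arm_command", "data": {
  "fingers": [-1, -1, -1, -1, -1, -1, -1, -1],
  "travel": [
    [0.035, 0.005, 0],
    [0.07, 0.01, 0.01],
    [0.081, 0.01, 0.045],
    [0.081, 0.01, 0.08],
    [0.081, 0.01, 0.115],
    [0.081, 0.01, 0.15],
    [0.081, 0.01, 0.15],
    [0.081, 0.01, 0.15]
  ],
  "dr": [
    [0, 0, 0],
    [0, 0, 0],
    [0, 0, 0],
    [0, 0, 0],
    [0, 0, 0],
    [0, 0, 0],
    [0, 0, 0],
    [0, 0, 0]
  ]
}}

```text
time: 3.37
tool_pos: [0.5448, 0.18, 0.1335]
tool_rot: [-3.142, 0.0, 1.406]
contact_force: [-0.1, -0.5, 0.7]
opening: 0.0917
grip_force: 0.0
```

Call:
{"op": "arm_command", "data": {
  "fingers": [-1, -1, -1, -1, -1, -1, -1, -1],
  "travel": [
    [0, 0, 0.025],
    [0, 0, 0.05],
    [0, 0, 0.075],
    [0, 0, 0.095],
    [0, 0, 0.11],
    [0, 0, 0.122],
    [0, 0, 0.122],
    [0, 0, 0.122]
  ],
  "dr": [
    [0, 0, 0],
    [0, 0, 0],
    [0, 0, 0],
    [0, 0, 0],
    [0, 0, 0],
    [0, 0, 0],
    [0, 0, 0],
    [0, 0, 0]
  ]
}}

```text
time: 4.03
tool_pos: [0.547, 0.1803, 0.0132]
tool_rot: [3.137, -0.002, 1.406]
contact_force: [-0.3, -0.1, -0.3]
opening: 0.0919
grip_force: 0.0
```

Call:
{"op": "arm_command", "data": {
  "fingers": [0, 0.1, 0.2, 0.3, 0.4, 0.5, 0.6, 0.6],
  "travel": [
    [0, 0, 0],
    [0, 0, 0],
    [0, 0, 0],
    [0, 0, 0],
    [0, 0, 0],
    [0, 0, 0],
    [0, 0, 0],
    [0, 0, 0]
  ],
  "dr": [
    [0, 0, 0],
    [0, 0, 0],
    [0, 0, 0],
    [0, 0, 0],
    [0, 0, 0],
    [0, 0, 0],
    [0, 0, 0],
    [0, 0, 0]
  ],
  "squeeze": 8
}}

```text
time: 4.7
tool_pos: [0.5449, 0.1799, 0.0106]
tool_rot: [3.141, -0.0, 1.406]
contact_force: [0.9, 0.4, 0.9]
opening: 0.05
grip_force: 7.1
```

Opening is 50 mm instead of 60 mm, so the grip is off-centre. I'll look before moving.

```bash
python3 - <<'E'
from cell import *
from h import *
s=observe();print(s['opening'],s['grip_force'])
t=read_camera('top');c=read_camera('scene')
print(brown(t,252,202,30),brown(c,250,219,30))
a=cv2.resize(t['color'][150:270,170:330],(640,480));
b=cv2.resize(c['color'][150:300,180:330],(480,480))
cv2.imwrite('pics/g1.png',cv2.resize(np.hstack([a,b]),(800,343)))
E
```

```text
0.04996453965907498 7.138904705643654Traceback (most recent call last):
  File "<stdin>", line 5, in <module>
  File "h.py", line 21, in brown
    i=1+np.argmax(s[1:,4]);
        ~~~~~~~~~^^^^^^^^^
    return _wrapfunc(a, 'argmax', axis=axis, out=out, **kwds)
    return bound(*args, **kwds)
ValueError: attempt to get argmax of an empty sequence
```

```bash
python3 - <<'E'
from cell import *
from h import *
t=read_camera('wrist');c=read_camera('scene')
a=cv2.resize(t['color'],(560,420))
b=cv2.resize(c['color'][140:300,170:330],(420,420))
cv2.imwrite('pics/g1.png',cv2.resize(np.hstack([a,b]),(800,343)))
E
```

```text
(no output)
```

View pics/g1.png

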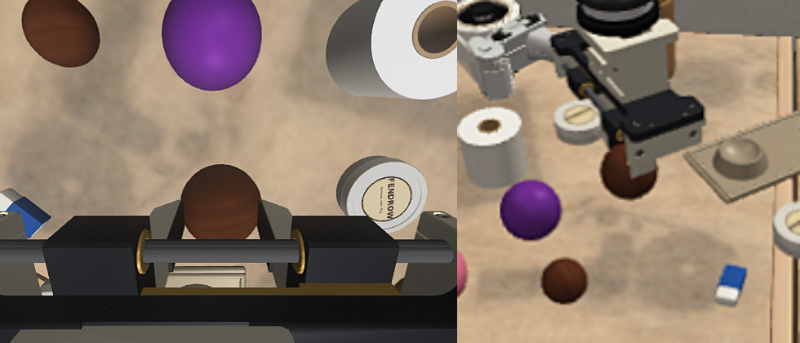

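```bash
cat >> h.py <<'E'
from scipy.optimize import least_squares
def sphere(c,u,v,r,R,zc):
    P=[]
    h=c['color'].astype(int)
    for y in range(max(0,int(v-r)),min(419,int(v+r))):
        for x in range(int(u-r),int(u+r)):
            b,g,q=h[y,x]
            if q-b>12 and q-g>8 and g>=b-2 and q<150 and q>1.5*b:
                o,d=ray(c,x,y);p=o+d*c['z_map'][y,x]
                if .005<p[2]<.12:P.append(p)
    P=np.array(P);f=lambda k:np.linalg.norm(P-k,axis=1)-R
    s=least_squares(f,[*np.median(P,0)[:2],zc],loss='soft_l1',f_scale=.002)
    return s.x.round(4),np.abs(s.fun).mean().round(4),len(P)
E
python3 - <<'E'
from cell import *
from h import *
s=observe();w=read_camera('wrist');print(s['tool_pos'],s['opening'])
print(sphere(w,271,251,45,.03,.03))
w2=dict(np.load('w2.npz'));print(sphere(w2,277,108,26,.03,.03),sphere(w2,198,20,22,.021,.021))
E
```

```text
[0.54484164 0.17996524 0.01052144] 0.04986179183078204
(array([0.5452, 0.1802, 0.0298]), np.float64(0.0004), 7097)
(array([0.546 , 0.1802, 0.0299]), np.float64(0.0005), 1586) (array([0.465 , 0.3107, 0.0211]), np.float64(0.0005), 884)
```

The sphere fit puts the ball exactly on the tool axis, so the grip is centred and the opening reading is just the pads' shape. I'll test-lift, and fit the bowls from the stored wrist picture.

Call:
{"op": "arm_command", "data": {
  "fingers": [0.6, 0.6, 0.6, 0.6, 0.6, 0.6, 0.6, 0.6],
  "travel": [
    [0, 0, -0.002],
    [0, 0, -0.006],
    [0, 0, -0.014],
    [0, 0, -0.024],
    [0, 0, -0.036],
    [0, 0, -0.05],
    [0, 0, -0.06],
    [0, 0, -0.06]
  ],
  "dr": [
    [0, 0, 0],
    [0, 0, 0],
    [0, 0, 0],
    [0, 0, 0],
    [0, 0, 0],
    [0, 0, 0],
    [0, 0, 0],
    [0, 0, 0]
  ],
  "squeeze": 10
}}

```text
time: 5.62
tool_pos: [0.5462, 0.1803, 0.0734]
tool_rot: [3.137, -0.002, 1.406]
contact_force: [0.9, -0.8, -0.7]
opening: 0.0499
grip_force: 8.4
```

```bash
cat >> h.py <<'E'
def bowl(c,x0,y0,R,m):
    P=np.array([o+d*c['z_map'][y,x] for y in range(60,330) for x in range(190,400) for o,d in [ray(c,x,y)]])
    k0=np.array([x0,y0,.014+R])
    for _ in range(5):
        Q=P[(np.hypot(*(P[:,:2]-k0[:2]).T)<m)&(P[:,2]<.03)]
        s=least_squares(lambda k:np.linalg.norm(Q-k,axis=1)-R,k0,loss='soft_l1',f_scale=.002);k0=s.x
    return k0.round(4),np.abs(s.fun).mean().round(4),len(Q)
E
python3 - <<'E'
from cell import *
from h import *
s=observe();w=read_camera('wrist');print(s['tool_pos'],s['opening'],s['grip_force'])
print(sphere(w,271,251,45,.03,.09))
for f in('w1.npz','w2.npz'):
    q=dict(np.load(f));print(bowl(q,.503,.064,.03,.018),bowl(q,.4855,-.0445,.021,.012))
q=dict(np.load('top0.npz'));print(bowl(q,.503,.064,.03,.018),bowl(q,.4855,-.0445,.021,.012))
E
```

```text
[0.54620596 0.18031101 0.07342103] 0.04993870118538533 8.412159383296967
(array([0.5465, 0.1806, 0.0926]), np.float64(0.0004), 5575)
(array([0.5034, 0.0629, 0.0442]), np.float64(0.0007), 301) (array([ 0.4863, -0.0452,  0.0352]), np.float64(0.0007), 113)
(array([0.5031, 0.0627, 0.0442]), np.float64(0.0006), 437) (array([ 0.4858, -0.0461,  0.035 ]), np.float64(0.0007), 161)
(array([0.5   , 0.0623, 0.0445]), np.float64(0.0013), 181) (array([ 0.4829, -0.0467,  0.0353]), np.float64(0.0013), 79)
```

Call:
{"op": "arm_command", "data": {
  "fingers": [0.6, 0.6, 0.6, 0.6, 0.6, 0.6, 0.6, 0.6],
  "travel": [
    [-0.015, -0.003, 0],
    [-0.04, -0.007, 0],
    [-0.065, -0.012, 0],
    [-0.09, -0.016, 0],
    [-0.11, -0.02, 0],
    [-0.122, -0.022, 0],
    [-0.122, -0.022, 0],
    [-0.122, -0.022, 0]
  ],
  "dr": [
    [0, 0, 0],
    [0, 0, 0],
    [0, 0, 0],
    [0, 0, 0],
    [0, 0, 0],
    [0, 0, 0],
    [0, 0, 0],
    [0, 0, 0]
  ]
}}

```text
time: 6.33
tool_pos: [0.5029, 0.0631, 0.0702]
tool_rot: [-3.141, -0.0, 1.404]
contact_force: [0.4, 0.2, -0.3]
opening: 0.0501
grip_force: 8.4
```

```bash
python3 - <<'E'
from cell import *
from h import *
s=observe();w=read_camera('wrist');print(s['tool_pos'],s['tool_rot'],s['opening'],s['grip_force'])
print(sphere(w,271,251,45,.03,.09))
E
```

```text
[0.50288961 0.06314921 0.07023995] [-3.14141921e+00 -2.43755183e-04  1.40438902e+00] 0.05011958500155144 8.410413265228271
(array([0.5033, 0.0633, 0.0895]), np.float64(0.0005), 7061)
```

Call:
{"op": "arm_command", "data": {
  "fingers": [0.6, 0.6, 0.6, 0.6, 0.6, 0.6, 0.6, 0.6],
  "travel": [
    [0, 0, 0.01],
    [0, 0, 0.02],
    [0, 0, 0.03],
    [0, 0, 0.037],
    [0, 0, 0.041],
    [0, 0, 0.044],
    [0, 0, 0.045],
    [0, 0, 0.045]
  ],
  "dr": [
    [0, 0, 0],
    [0, 0, 0],
    [0, 0, 0],
    [0, 0, 0],
    [0, 0, 0],
    [0, 0, 0],
    [0, 0, 0],
    [0, 0, 0]
  ]
}}

```text
time: 7.05
tool_pos: [0.5028, 0.0632, 0.0253]
tool_rot: [-3.141, 0.0, 1.406]
contact_force: [0.4, 0.1, -0.2]
opening: 0.0495
grip_force: 8.4
```

```bash
python3 - <<'E'
from cell import *
from h import *
s=observe();w=read_camera('wrist');print(s['tool_pos'],s['opening'],s['grip_force'],s['contact_force'])
print(sphere(w,271,251,45,.03,.045))
E
```

```text
[0.50277235 0.06321053 0.0252768 ] 0.04951983119669627 8.411282300949097 [ 0.40619513  0.07200391 -0.24382375]
(array([0.5031, 0.0634, 0.0445]), np.float64(0.0004), 7110)
```

Home height, on centre. Opening gently (the current opening of 50 mm corresponds to a command near -0.08).

Call:
{"op": "arm_command", "data": {
  "fingers": [0, -0.08, -0.14, -0.2, -0.3, -0.5, -0.8, -1],
  "travel": [
    [0, 0, 0],
    [0, 0, 0],
    [0, 0, 0],
    [0, 0, 0],
    [0, 0, 0],
    [0, 0, 0],
    [0, 0, 0],
    [0, 0, 0]
  ],
  "dr": [
    [0, 0, 0],
    [0, 0, 0],
    [0, 0, 0],
    [0, 0, 0],
    [0, 0, 0],
    [0, 0, 0],
    [0, 0, 0],
    [0, 0, 0]
  ]
}}

```text
time: 7.77
tool_pos: [0.5028, 0.0632, 0.0254]
tool_rot: [3.141, 0.0, 1.406]
contact_force: [0.2, -0.3, -0.1]
opening: 0.0751
grip_force: 0.0
```

Call:
{"op": "arm_command", "data": {
  "fingers": [-1, -1, -1, -1, -1, -1, -1, -1],
  "travel": [
    [0, 0, 0],
    [0, 0, 0],
    [0, 0, -0.01],
    [0, 0, -0.03],
    [0, 0, -0.06],
    [0, 0, -0.095],
    [0, 0, -0.13],
    [0, 0, -0.16]
  ],
  "dr": [
    [0, 0, 0],
    [0, 0, 0],
    [0, 0, 0],
    [0, 0, 0],
    [0, 0, 0],
    [0, 0, 0],
    [0, 0, 0],
    [0, 0, 0]
  ]
}}

```text
time: 8.43
tool_pos: [0.5029, 0.0633, 0.1886]
tool_rot: [3.14, -0.0, 1.406]
contact_force: [0.9, -0.4, 0.4]
opening: 0.0919
grip_force: 0.0
```

```bash
python3 - <<'E'
from cell import *
from h import *
s=observe();w=read_camera('wrist');print(s['tool_pos'],s['tool_rot'],s['opening'],s['grip_force'])
def px(X):
    q=w['R']@np.array(X)+w['t'];return q[0]/q[2]*w['fx']+w['cx'],q[1]/q[2]*w['fy']+w['cy']
a=px((.503,.063,.044));print(a,sphere(w,*a,40,.03,.045))
a=px((.465,.310,.021));print(a)
t=read_camera('scene');print(brown(t,220,271));A=brown(t,220,271)[0];print(onz(t,*A,.021))
if 0<a[1]<420:print(sphere(w,*a,25,.021,.021))
E
```

```text
[0.50292162 0.06326899 0.18860272] [ 3.13950858e+00 -2.44250675e-04  1.40587362e+00] 0.0918830020626334 0.0
(np.float64(269.8197304504836), np.float64(186.56010788917402)) (array([0.5029, 0.0627, 0.0438]), np.float64(0.0008), 2318)
(np.float64(187.2395490927408), np.float64(-64.83891124125265))
(array([219.49719101, 270.63483146]), (219.5, 270.75), 10.854247093200684, np.int32(356))
[0.46492482 0.31197854 0.021     ]
```

Call:
{"op": "arm_command", "data": {
  "fingers": [-0.35, -0.35, -0.35, -0.35, -0.35, -0.35, -0.35, -0.35],
  "travel": [
    [0.02, -0.01, 0],
    [0.05, -0.025, 0],
    [0.08, -0.04, 0],
    [0.11, -0.055, 0],
    [0.14, -0.07, 0],
    [0.16, -0.078, 0],
    [0.16, -0.078, 0],
    [0.16, -0.078, 0]
  ],
  "dr": [
    [0, 0, 0],
    [0, 0, 0],
    [0, 0, 0],
    [0, 0, 0],
    [0, 0, 0],
    [0, 0, 0],
    [0, 0, 0],
    [0, 0, 0]
  ]
}}

```text
time: 9.2
tool_pos: [0.4515, 0.2345, 0.1851]
tool_rot: [-3.141, 0.001, 1.408]
contact_force: [0.1, -0.5, -0.8]
opening: 0.0618
grip_force: 0.0
```

```bash
python3 - <<'E'
from cell import *
from h import *
s=observe();w=read_camera('wrist');print(s['tool_pos'],s['tool_rot'],s['opening'])
def px(X):
    q=w['R']@np.array(X)+w['t'];return q[0]/q[2]*w['fx']+w['cx'],q[1]/q[2]*w['fy']+w['cy']
a=px((.465,.3107,.021));k=sphere(w,*a,32,.021,.021);print(a,k)
d=k[0]-s['tool_pos'];y=s['tool_rot'][2];c,n=np.cos(y),np.sin(y)
print(d[0]*c+d[1]*n,d[0]*n-d[1]*c)
E
```

```text
[0.45146177 0.23447621 0.18512688] [-3.14111444e+00  7.45795605e-04  1.40845527e+00] 0.06180111717835451
(np.float64(271.1129112914911), np.float64(112.42328859393525)) (array([0.4662, 0.3108, 0.021 ]), np.float64(0.0004), 1200)
0.07770237557902739 0.0022083147371924107
```

Call:
{"op": "arm_command", "data": {
  "fingers": [-0.35, -0.35, -0.35, -0.35, -0.35, -0.35, -0.35, -0.35],
  "travel": [
    [0.03, 0.001, 0],
    [0.06, 0.002, 0],
    [0.0775, 0.002, 0.02],
    [0.0775, 0.002, 0.05],
    [0.0775, 0.002, 0.08],
    [0.0775, 0.002, 0.1],
    [0.0775, 0.002, 0.11],
    [0.0775, 0.002, 0.11]
  ],
  "dr": [
    [0, 0, 0],
    [0, 0, 0],
    [0, 0, 0],
    [0, 0, 0],
    [0, 0, 0],
    [0, 0, 0],
    [0, 0, 0],
    [0, 0, 0]
  ]
}}

```text
time: 9.92
tool_pos: [0.466, 0.3081, 0.0731]
tool_rot: [-3.138, 0.003, 1.404]
contact_force: [0.3, -0.8, -0.1]
opening: 0.0621
grip_force: 0.0
```

Call:
{"op": "arm_command", "data": {
  "fingers": [-0.35, -0.35, -0.35, -0.35, -0.35, -0.35, -0.35, -0.35],
  "travel": [
    [0, 0, 0.015],
    [0, 0, 0.03],
    [0, 0, 0.045],
    [0, 0, 0.057],
    [0, 0, 0.065],
    [0, 0, 0.07],
    [0, 0, 0.07],
    [0, 0, 0.07]
  ],
  "dr": [
    [0, 0, 0],
    [0, 0, 0],
    [0, 0, 0],
    [0, 0, 0],
    [0, 0, 0],
    [0, 0, 0],
    [0, 0, 0],
    [0, 0, 0]
  ]
}}

```text
time: 10.58
tool_pos: [0.4675, 0.31, 0.0061]
tool_rot: [3.141, -0.001, 1.405]
contact_force: [0.8, 0.3, -0.3]
opening: 0.0618
grip_force: 0.0
```

Call:
{"op": "arm_command", "data": {
  "fingers": [-0.2, -0.1, 0, 0.1, 0.2, 0.4, 0.7, 0.7],
  "travel": [
    [0, 0, 0],
    [0, 0, 0],
    [0, 0, 0],
    [0, 0, 0],
    [0, 0, 0],
    [0, 0, 0],
    [0, 0, 0],
    [0, 0, 0]
  ],
  "dr": [
    [0, 0, 0],
    [0, 0, 0],
    [0, 0, 0],
    [0, 0, 0],
    [0, 0, 0],
    [0, 0, 0],
    [0, 0, 0],
    [0, 0, 0]
  ],
  "squeeze": 8
}}

```text
time: 11.25
tool_pos: [0.4668, 0.31, 0.0054]
tool_rot: [-3.142, 0.0, 1.406]
contact_force: [-0.6, 0.7, -0.4]
opening: 0.0209
grip_force: 0.1
```

```bash
python3 - <<'E'
from cell import *
from h import *
s=observe();w=read_camera('wrist');print(s['tool_pos'],s['opening'],s['grip_force'])
print(sphere(w,271,251,40,.021,.021))
E
```

```text
[0.46682457 0.30995949 0.00535163] 0.02094985170551816 0.07916840957477689
(array([0.4663, 0.3107, 0.021 ]), np.float64(0.0005), 3071)
```

Call:
{"op": "arm_command", "data": {
  "fingers": [0.7, 0.7, 0.7, 0.7, 0.7],
  "travel": [
    [0, 0, 0],
    [0, 0, 0],
    [0, 0, 0],
    [0, 0, 0],
    [0, 0, 0]
  ],
  "dr": [
    [0, 0, 0],
    [0, 0, 0],
    [0, 0, 0],
    [0, 0, 0],
    [0, 0, 0]
  ]
}}

```text
time: 11.72
tool_pos: [0.4673, 0.3102, 0.0058]
tool_rot: [3.141, -0.001, 1.406]
contact_force: [-0.3, 0.8, 5.2]
opening: 0.0139
grip_force: 4.1
```

```bash
python3 - <<'E'
from cell import *
from h import *
s=observe();w=read_camera('wrist');print(s['tool_pos'],s['opening'],s['grip_force'])
print(sphere(w,271,251,40,.021,.021))
cv2.imwrite('pics/g2.png',w['color'][150:420,100:460])
E
```

```text
[0.46729091 0.31017133 0.00583567] 0.013905290535134918 4.12779226899147
(array([0.4677, 0.3106, 0.0209]), np.float64(0.0023), 2685)
```

View pics/g2.png

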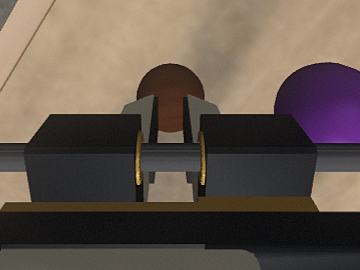

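The upward 5 N suggests the fingers are pinching above the ball's equator. I'll check the real fingertip height in the depth map.

```bash
python3 - <<'E'
from cell import *
from h import *
s=observe();w=read_camera('wrist')
T=np.array(s['tool_pos']);y=s['tool_rot'][2];ex=np.array([np.cos(y),np.sin(y),0]);ey=np.array([np.sin(y),-np.cos(y),0])
def px(X):
    q=w['R']@np.array(X)+w['t'];return (q[0]/q[2]*w['fx']+w['cx']).round(),(q[1]/q[2]*w['fy']+w['cy']).round()
for h in(0,.019,.04,.06):print(h,px(T+[0,0,h]))
for v in range(236,330,8):
    L=[]
    for u in range(200,340,7):
        o,d=ray(w,u,v);p=o+d*w['z_map'][v,u]-T
        L.append("%d,%d,%d"%(p@ex*1e3,p@ey*1e3,p[2]*1e3))
    print(v,' '.join(L))
E
```

```text
0 (np.float64(270.0), np.float64(238.0))
0.019 (np.float64(270.0), np.float64(251.0))
0.04 (np.float64(270.0), np.float64(268.0))
0.06 (np.float64(270.0), np.float64(288.0))
236 0,-47,-5 -1,-42,-6 0,-37,-5 0,-33,-5 -1,-28,-6 0,-23,-4 11,-16,22 12,-11,26 13,-7,29 14,-3,31 14,0,29 14,3,30 13,7,29 13,11,27 11,16,22 0,23,-5 0,28,-4 0,33,-5 0,38,-6 0,42,-5
244 -7,-48,-6 -6,-43,-6 -6,-38,-5 -6,-33,-6 -7,-28,-6 -7,-24,-6 7,-16,26 8,-11,29 82,0,192 10,-3,31 10,0,33 10,3,32 10,7,31 8,11,28 7,16,26 -6,24,-5 -6,28,-6 -6,33,-4 -6,38,-6 -6,43,-5
252 -12,-48,-5 -12,-43,-5 -12,-38,-5 -12,-33,-5 -12,-28,-5 11,-17,45 11,-14,44 11,-10,44 9,-7,40 6,-3,34 6,0,34 6,3,34 9,7,41 10,10,43 10,14,43 11,18,44 -12,29,-5 -12,34,-6 -12,38,-5 -12,43,-5
260 -18,-48,-5 -18,-43,-5 -18,-38,-5 -18,-33,-5 11,-20,53 11,-17,52 11,-13,53 11,-10,53 9,-7,50 1,-3,34 1,0,35 2,3,35 7,7,46 11,10,53 11,13,52 10,17,51 11,20,53 -18,34,-5 -18,38,-4 -18,43,-5
268 36,-21,107 36,-19,107 36,-16,107 36,-14,108 36,-12,107 36,-10,107 11,-13,61 11,-9,61 9,-6,57 -2,-3,35 -2,0,35 -2,3,35 4,7,48 11,9,61 10,13,59 36,10,108 36,12,107 36,14,108 3
[... 719 characters left out ...]
,0,115 30,1,115 30,3,115 30,5,115 30,7,115 32,9,119 35,10,123 35,12,123 35,14,123 35,15,123
308 33,-17,123 33,-16,123 33,-14,123 33,-12,124 34,-10,124 32,-9,122 29,-7,117 29,-5,117 29,-3,117 28,-2,116 29,0,118 28,1,117 29,3,117 29,5,117 29,7,118 30,9,119 33,10,123 33,12,123 33,14,123 33,15,123
316 31,-18,123 31,-16,123 31,-14,123 31,-12,123 31,-10,124 30,-9,123 27,-7,118 27,-5,118 26,-4,117 26,-2,117 26,0,117 26,1,117 26,3,117 27,5,118 26,7,117 28,9,120 31,10,124 31,12,124 30,14,122 32,15,125
324 28,-18,123 28,-16,123 28,-14,123 28,-12,123 29,-10,124 29,-9,124 22,-8,115 -5,-8,80 -71,-10,-5 -72,-5,-6 -70,0,-4 -71,5,-5 -71,10,-4 -4,8,81 12,9,102 27,9,121 29,10,125 29,12,124 29,14,124 29,16,124
```

The fingertips really end about 36 mm above the reported TCP: the depth map and both chord readings (50 and 14 mm) agree. So I'll open and go about 33 mm lower, watching the force.

Call:
{"op": "arm_command", "data": {
  "fingers": [0.6, 0.5, 0.4, 0.2, 0, -0.2, -0.35, -0.35],
  "travel": [
    [0, 0, 0],
    [0, 0, 0],
    [0, 0, 0],
    [0, 0, 0],
    [0, 0, 0],
    [0, 0, 0],
    [0, 0, 0],
    [0, 0, 0]
  ],
  "dr": [
    [0, 0, 0],
    [0, 0, 0],
    [0, 0, 0],
    [0, 0, 0],
    [0, 0, 0],
    [0, 0, 0],
    [0, 0, 0],
    [0, 0, 0]
  ]
}}

```text
time: 12.48
tool_pos: [0.4667, 0.3099, 0.0052]
tool_rot: [-3.141, 0.0, 1.406]
contact_force: [0.2, -0.2, 0.9]
opening: 0.0566
grip_force: 0.0
```

Call:
{"op": "arm_command", "data": {
  "fingers": [-0.35, -0.35, -0.35, -0.35, -0.35, -0.35],
  "travel": [
    [0, 0, 0],
    [0, 0, 0],
    [0, 0, 0],
    [0, 0, 0],
    [0, 0, 0],
    [0, 0, 0]
  ],
  "dr": [
    [0, 0, 0],
    [0, 0, 0],
    [0, 0, 0],
    [0, 0, 0],
    [0, 0, 0],
    [0, 0, 0]
  ]
}}

```text
time: 12.98
tool_pos: [0.4668, 0.3099, 0.0054]
tool_rot: [3.142, 0.0, 1.406]
contact_force: [-0.3, 0.2, -0.2]
opening: 0.0622
grip_force: 0.0
```

```bash
python3 - <<'E'
from cell import *
from h import *
s=observe();w=read_camera('wrist');print(s['tool_pos'],s['opening'],s['grip_force'],s['contact_force'])
print(sphere(w,271,240,40,.021,.021))
E
```

```text
[0.46683348 0.30994971 0.00538573] 0.06220674214715938 0.0 [-0.28760306  0.16283224 -0.22560226]
(array([0.4719, 0.3097, 0.0209]), np.float64(0.0004), 3594)
```

Call:
{"op": "arm_command", "data": {
  "fingers": [-0.35, -0.35, -0.35, -0.35, -0.35, -0.35, -0.35, -0.35],
  "travel": [
    [0.001, 0.005, 0],
    [0.001, 0.005, 0.005],
    [0.001, 0.005, 0.012],
    [0.001, 0.005, 0.019],
    [0.001, 0.005, 0.025],
    [0.001, 0.005, 0.028],
    [0.001, 0.005, 0.028],
    [0.001, 0.005, 0.028]
  ],
  "dr": [
    [0, 0, 0],
    [0, 0, 0],
    [0, 0, 0],
    [0, 0, 0],
    [0, 0, 0],
    [0, 0, 0],
    [0, 0, 0],
    [0, 0, 0]
  ]
}}

```text
time: 13.7
tool_pos: [0.4717, 0.3101, -0.023]
tool_rot: [-3.141, 0.0, 1.406]
contact_force: [-0.9, -0.9, -0.3]
opening: 0.0619
grip_force: 0.0
```

```bash
python3 - <<'E'
from cell import *
from h import *
s=observe();w=read_camera('wrist');print(s['tool_pos'],s['opening'],s['grip_force'],s['contact_force'])
print(sphere(w,271,260,50,.021,.021))
E
```

```text
[ 0.47171688  0.31006866 -0.02299192] 0.0619117923464637 0.0 [-0.93422996 -0.89526698 -0.31385568]
(array([0.4718, 0.3096, 0.021 ]), np.float64(0.0004), 3982)
```

Call:
{"op": "arm_command", "data": {
  "fingers": [-0.35, -0.35, -0.35, -0.25, -0.2, -0.1, 0, 0.1],
  "travel": [
    [0, 0, 0.003],
    [0, 0, 0.005],
    [0, 0, 0.005],
    [0, 0, 0.005],
    [0, 0, 0.005],
    [0, 0, 0.005],
    [0, 0, 0.005],
    [0, 0, 0.005]
  ],
  "dr": [
    [0, 0, 0],
    [0, 0, 0],
    [0, 0, 0],
    [0, 0, 0],
    [0, 0, 0],
    [0, 0, 0],
    [0, 0, 0],
    [0, 0, 0]
  ],
  "squeeze": 8
}}

```text
time: 14.42
tool_pos: [0.472, 0.3101, -0.0275]
tool_rot: [3.141, -0.0, 1.406]
contact_force: [0.5, 0.1, -0.7]
opening: 0.0437
grip_force: 0.0
```

Call:
{"op": "arm_command", "data": {
  "fingers": [0.2, 0.3, 0.4, 0.4, 0.4],
  "travel": [
    [0, 0, 0],
    [0, 0, 0],
    [0, 0, 0],
    [0, 0, 0],
    [0, 0, 0]
  ],
  "dr": [
    [0, 0, 0],
    [0, 0, 0],
    [0, 0, 0],
    [0, 0, 0],
    [0, 0, 0]
  ]
}}

```text
time: 14.83
tool_pos: [0.472, 0.3102, -0.0276]
tool_rot: [3.142, 0.0, 1.406]
contact_force: [-0.1, -0.5, 0.6]
opening: 0.0414
grip_force: 8.0
```

```bash
python3 - <<'E'
from cell import *
from h import *
s=observe();w=read_camera('wrist');print(s['tool_pos'],s['opening'],s['grip_force'],s['contact_force'])
print(sphere(w,271,260,50,.021,.021))
E
```

```text
[ 0.47196957  0.31016081 -0.02760423] 0.041396494064279775 7.9999740421772 [-0.11168636 -0.47737509  0.5519469 ]
(array([0.4722, 0.3095, 0.0209]), np.float64(0.0004), 3842)
```

Call:
{"op": "arm_command", "data": {
  "fingers": [0.4, 0.4, 0.4, 0.4, 0.4, 0.4, 0.4, 0.4],
  "travel": [
    [0, 0, -0.004],
    [0, 0, -0.012],
    [0, 0, -0.03],
    [0, 0, -0.05],
    [0, 0, -0.075],
    [0, 0, -0.1],
    [0, 0, -0.12],
    [0, 0, -0.12]
  ],
  "dr": [
    [0, 0, 0],
    [0, 0, 0],
    [0, 0, 0],
    [0, 0, 0],
    [0, 0, 0],
    [0, 0, 0],
    [0, 0, 0],
    [0, 0, 0]
  ],
  "squeeze": 10
}}

```text
time: 15.55
tool_pos: [0.4744, 0.3115, 0.0976]
tool_rot: [3.134, -0.005, 1.406]
contact_force: [0.8, -0.2, 0.8]
opening: 0.0414
grip_force: 10.0
```

Call:
{"op": "arm_command", "data": {
  "fingers": [0.4, 0.4, 0.4, 0.4, 0.4, 0.4, 0.4, 0.4],
  "travel": [
    [-0.015, 0.003, 0],
    [-0.04, 0.008, 0],
    [-0.07, 0.014, 0],
    [-0.1, 0.02, 0],
    [-0.13, 0.026, 0],
    [-0.16, 0.032, 0],
    [-0.18, 0.036, 0],
    [-0.19, 0.038, 0]
  ],
  "dr": [
    [0, 0, 0],
    [0, 0, 0],
    [0, 0, 0],
    [0, 0, 0],
    [0, 0, 0],
    [0, 0, 0],
    [0, 0, 0],
    [0, 0, 0]
  ]
}}

```text
time: 16.22
tool_pos: [0.4779, 0.1142, 0.0923]
tool_rot: [-3.141, 0.001, 1.404]
contact_force: [0.4, -0.1, 0.4]
opening: 0.0416
grip_force: 10.0
```

Call:
{"op": "arm_command", "data": {
  "fingers": [0.4, 0.4, 0.4, 0.4, 0.4, 0.4, 0.4, 0.4],
  "travel": [
    [-0.02, 0.004, 0],
    [-0.05, 0.01, 0],
    [-0.08, 0.017, 0],
    [-0.11, 0.023, 0],
    [-0.14, 0.03, 0],
    [-0.155, 0.0335, 0],
    [-0.1585, 0.0335, 0],
    [-0.1585, 0.0335, 0]
  ],
  "dr": [
    [0, 0, 0],
    [0, 0, 0],
    [0, 0, 0],
    [0, 0, 0],
    [0, 0, 0],
    [0, 0, 0],
    [0, 0, 0],
    [0, 0, 0]
  ]
}}

```text
time: 16.88
tool_pos: [0.4851, -0.0457, 0.0922]
tool_rot: [-3.141, -0.0, 1.404]
contact_force: [0.4, 0.2, 0.3]
opening: 0.0412
grip_force: 10.0
```

```bash
python3 - <<'E'
from cell import *
from h import *
s=observe();w=read_camera('wrist');print(s['tool_pos'],s['tool_rot'],s['opening'],s['grip_force'])
r=s['tool_pos']
k=sphere(w,270,265,30,.021,r[2]+.0485);print(k)
np.savez('w5.npz',**w)
def px(X):
    q=w['R']@np.array(X)+w['t'];return q[0]/q[2]*w['fx']+w['cx'],q[1]/q[2]*w['fy']+w['cy']
a=px((.503,.063,.044));print(a,sphere(w,*a,35,.03,.044))
print(px((.4855,-.046,.035)))
E
```

```text
[ 0.48511506 -0.04572595  0.09223173] [-3.14119390e+00 -2.20029547e-04  1.40400793e+00] 0.04120214574756996 9.999791532754898
(array([ 0.4682, -0.0999,  0.0091]), np.float64(0.0002), 4)
(np.float64(269.61488611139094), np.float64(66.17154691482409)) (array([0.5026, 0.0629, 0.0439]), np.float64(0.0005), 4780)
(np.float64(270.47796737940797), np.float64(211.46261320920684))
```

```bash
sed -i 's/<p\[2\]<.12/<p[2]<.17/' h.py; python3 - <<'E'
from h import *
w=dict(np.load('w5.npz'));print(sphere(w,270,255,40,.021,.14))
E
```

```text
(array([ 0.4854, -0.0463,  0.1408]), np.float64(0.0005), 3812)
```

Call:
{"op": "arm_command", "data": {
  "fingers": [0.4, 0.4, 0.4, 0.4, 0.4, 0.4, 0.4, 0.4],
  "travel": [
    [0, 0, 0.02],
    [0, 0, 0.045],
    [0, 0, 0.065],
    [0, 0, 0.08],
    [0, 0, 0.09],
    [0, 0, 0.097],
    [0, 0, 0.1],
    [0, 0, 0.1]
  ],
  "dr": [
    [0, 0, 0],
    [0, 0, 0],
    [0, 0, 0],
    [0, 0, 0],
    [0, 0, 0],
    [0, 0, 0],
    [0, 0, 0],
    [0, 0, 0]
  ]
}}

```text
time: 17.6
tool_pos: [0.4852, -0.0449, -0.0078]
tool_rot: [-3.141, -0.0, 1.407]
contact_force: [-0.7, -0.2, -0.4]
opening: 0.0413
grip_force: 10.0
```

Call:
{"op": "arm_command", "data": {
  "fingers": [0.4, 0.4, 0.4, 0.4],
  "travel": [
    [0, 0, 0.003],
    [0, 0, 0.005],
    [0, 0, 0.005],
    [0, 0, 0.005]
  ],
  "dr": [
    [0, 0, 0],
    [0, 0, 0],
    [0, 0, 0],
    [0, 0, 0]
  ]
}}

```text
time: 17.93
tool_pos: [0.4854, -0.0455, -0.0123]
tool_rot: [3.141, 0.0, 1.406]
contact_force: [-0.0, -0.5, -0.6]
opening: 0.0408
grip_force: 10.0
```

```bash
python3 - <<'E'
from cell import *
from h import *
s=observe();w=read_camera('wrist');print(s['tool_pos'],s['opening'],s['contact_force'])
print(sphere(w,270,255,40,.021,.035))
E
```

```text
[ 0.48539383 -0.04546722 -0.01230829] 0.040821962059627154 [-0.00115708 -0.47333312 -0.62831454]
(array([ 0.4856, -0.0461,  0.0363]), np.float64(0.0004), 3810)
```

Another 1 mm down, then open and retreat straight up.

Call:
{"op": "arm_command", "data": {
  "fingers": [0.4, 0.4, 0.15, 0.1, 0.05, 0, -0.1, -0.3],
  "travel": [
    [0, 0, 0.001],
    [0, 0, 0.001],
    [0, 0, 0.001],
    [0, 0, 0.001],
    [0, 0, 0.001],
    [0, 0, 0.001],
    [0, 0, 0.001],
    [0, 0, 0.001]
  ],
  "dr": [
    [0, 0, 0],
    [0, 0, 0],
    [0, 0, 0],
    [0, 0, 0],
    [0, 0, 0],
    [0, 0, 0],
    [0, 0, 0],
    [0, 0, 0]
  ]
}}

```text
time: 18.65
tool_pos: [0.4851, -0.0454, -0.0137]
tool_rot: [-3.141, 0.0, 1.406]
contact_force: [-0.4, -0.2, -1.3]
opening: 0.0533
grip_force: 0.0
```

Call:
{"op": "arm_command", "data": {
  "fingers": [-0.5, -0.5, -0.5, -0.5, -0.5, -0.5, -0.5, -0.5],
  "travel": [
    [0, 0, 0],
    [0, 0, 0],
    [0, 0, -0.01],
    [0, 0, -0.03],
    [0, 0, -0.06],
    [0, 0, -0.1],
    [0, 0, -0.14],
    [0, 0, -0.18]
  ],
  "dr": [
    [0, 0, 0],
    [0, 0, 0],
    [0, 0, 0],
    [0, 0, 0],
    [0, 0, 0],
    [0, 0, 0],
    [0, 0, 0],
    [0, 0, 0]
  ]
}}

```text
time: 19.32
tool_pos: [0.4846, -0.0452, 0.169]
tool_rot: [3.141, 0.0, 1.406]
contact_force: [0.2, -0.3, -0.6]
opening: 0.0688
grip_force: 0.0
```

Call:
{"op": "arm_command", "data": {
  "fingers": [-0.5, -0.5, -0.5, -0.5],
  "travel": [
    [0, 0, 0],
    [0, 0, 0],
    [0, 0, 0],
    [0, 0, 0]
  ],
  "dr": [
    [0, 0, 0],
    [0, 0, 0],
    [0, 0, 0],
    [0, 0, 0]
  ]
}}

```text
time: 19.65
tool_pos: [0.4842, -0.0451, 0.1652]
tool_rot: [-3.139, -0.0, 1.406]
contact_force: [-0.2, 0.1, 0.4]
opening: 0.0687
grip_force: 0.0
```

```bash
python3 - <<'E'
from cell import *
from h import *
s=observe();w=read_camera('wrist');print(s['tool_pos'],s['opening'],s['qvel'])
def px(X):
    q=w['R']@np.array(X)+w['t'];return q[0]/q[2]*w['fx']+w['cx'],q[1]/q[2]*w['fy']+w['cy']
for X,R,r in(((.503,.063,.044),.03,33),((.4855,-.046,.035),.021,28)):print(sphere(w,*px(X),r,R,X[2]))
cv2.imwrite('pics/end.png',w['color'])
E
```

```text
[ 0.48417329 -0.04511039  0.16522944] 0.06867776218874531 [-0.00051067  0.01395513  0.00149472 -0.00253638  0.00055484  0.00074427]
(array([0.5027, 0.0629, 0.0439]), np.float64(0.0005), 3462)
(array([ 0.4854, -0.0458,  0.0349]), np.float64(0.0005), 1212)
```

View pics/end.png

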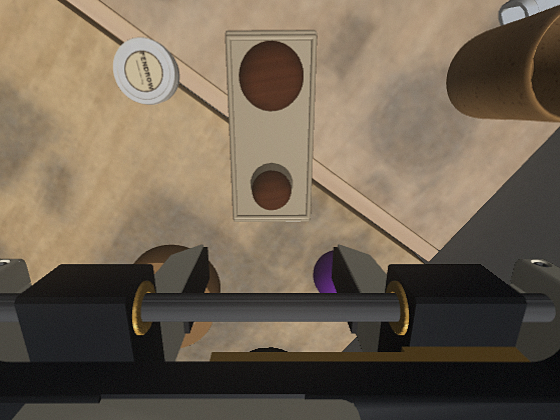

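Both balls sit in their dimples, large at (271,76) and small at (271,190), both at home height.

```bash
python3 -c "
from cell import *
print(hand_in())"
```

```text
the job is handed in; nothing more can be done
None
```

Both balls rest in their own dimples, within about 1 mm of home by my last measurement, with the gripper clear; I handed the job in at about 20 s, and no verdict was returned.

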